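# Time and seat the pump drive pulley by feel, then fit its collar

## Robot

A 7-joint arm with a two-finger parallel gripper is mounted at the origin on the work surface. World frame = base frame: x ahead of the robot, y to its left, z up, the work surface at z = 0. Lengths are in m, angles in rad, forces in N, time in s.
With the tool pointing down it reaches from about 0.4 to 0.85 m from the base axis. Payload 10.4 kg.
Tool frame: the origin (TCP) lies on the centre line of the jaws, within the pads' length; the fingertips stand 14 mm ahead of it and the grasp point (between the pads) lies 5 mm behind it (tip_reach is the z of the fingertips in the tool frame, in m); z points along the fingers, x is the direction in which the jaws open and shut, and the axes are right-handed (so a half turn about z gives the same grasp; the last joint's range is limited). The gripper opens to 87 mm and grips with 3 to 60 N. Pads are 19 mm wide; open, the fingers measure 117 mm over their backs; the gripper's body (75 mm by 190 mm) begins 51 mm behind the grasp point.
Start: joints at [1.098, 0.332, -0.065, 1.46, 0.022, 1.35, -0.088], TCP at [0.272, -0.563, 0.237] pointing down, gripper open.
Joint ranges: [-2.6, 2.6], [-0.5, 2.12], [-1.47, 1.34], [0.16, 2.42], [-1.27, 4.41], [0.06, 2.06], [-2.6, 2.6]. Speed limits (rad/s): [2.22, 2.22, 2.79, 2.79, 3.14, 3.14, 3.14].

## Interface

Orientations are given as a unit quaternion [x, y, z, w].
In Python, from bench import * gives the robot as it stands.
- The arm moves only by the tool carry_out, never from a script. Its argument "rows" is a list of rows, each a list of 5 numbers: the closure, from -1 (fully open) to 1 (shut), so that 0 is half open, then the shift along the tool's x, y, z in units of 30 mm (1.0 is 30 mm), then the turn about the tool's z in units of 5 degrees (1.0 is 5 degrees). In form: [[jaw, x, y, z, turn], ...]. A call has 1 to 20 rows; each row shifts and turns the pose as measured when the row begins, along the tool's axes as they then stand; what a row does not reach is not made up. A row lasts 1/12 s, in which the tool goes at most 41.7 mm and 7.16 degrees, less where a joint would pass 70% of its speed; a pose out of reach is approached as far as the arm can. A call is refused whole if a number of a shift passes 1 or a number of a turn 1, either way. A call with a gripper value outside its range is refused whole. The fingers move at their own pace and stop on an object; "force" is the grip in N (left out, the last holds). Time passes only in rows, so rows that do not move let the fingers close. It gives the time, the measured TCP pose, the force and the opening at its end, in the units of the state.
- read_state(): the state, without advancing time (a new reading comes with each control period).
- camera(name): name is "side" or "top"; returns the picture (384x512x3 uint8, blue, green, red); there is no depth.
- camera_info(name): a dict with "fx", "fy", "cx", "cy" (pixels), "dist_coeffs" ([k1, k2, p1, p2, k3] as OpenCV has them; the pictures are not rectified), "extrinsics" (4x4, takes a point from camera to world coordinates). Camera axes: x right, y down, z forward; pixel columns grow to the right and rows downward; lengths in m; the calibration is good to about 2 mm. A picture is of the moment at which its call begins. camera_info takes no time and is no camera call.
- close_job(): hands the job in, once; it reports no verdict.
Trained networks look in the newest picture that a camera, given by its name, has taken for a name from the list of things; names that differ only in an ending like _2 or _b are one class to them, and where a whole thing is asked for, a point or a joint stands for the part that bears it (a point fixed in the world has none). Each returns a list of dicts, best first, with "conf" (0 to 1); they miss things now and then, are a little off and sometimes report something else, mostly with a low value. They report only what shows in the picture. A call takes as long as a camera call.
- recognise(query, camera): "box" ([centre column, centre row, width, height] in pixels, round what is visible of it).
- silhouettes(query, camera): "mask" (384x512 bool, what is visible of it) and "box" ([centre column, centre row, width, height] in pixels, round what is visible of it).
- pinpoint(query, camera): "xy" ([column, row] in pixels: a listed point, or the origin of a listed thing).
The state is a dict: "time": time; "joint_positions": joint angles; "joint_vel": joint speeds; "joint_torque": joint torques, N m; "ee_pos": TCP position; "eef_rot": TCP orientation; "ft_force": force on the tool from outside, world axes, zero at the start; "torque": the same for the moment, N m; "width": finger opening in m.
Only numpy, scipy, OpenCV 4.12 (cv2) and the standard library are available. Lean on these libraries where they do the work, as an engineer would, in place of code of your own. Each camera call takes 0.05 s, during which the arm holds its last target. There are 200 camera calls.

## Task

Without lifting it off the spindle, turn the toothed timing pulley by its rim until its engraved mark faces the brass pointer's blunt nose, then feel for the seat by turning slowly a little to either side under light downward pressure (never forcing it) until the pins under the pulley drop into their holes and it sits fully home. Let go of it, then set the loose bronze collar over the spindle so that it lies flat on the pulley. Leave the other spares where they lie.

Things in the scene. Friction and masses are not known exactly. Their poses are not given: they have to be found in the camera images.
- stand: Fixed grey bench stand on the ledge: flange 112 mm across, 10 mm thick; pedestal 66 mm across, its top 60 mm above the ledge; steel spindle 15 mm in diameter up to 110 mm above the ledge, last 6 mm tapered. Origin on the spindle axis at ledge level, z up, x towards the pointer.
- seat (a point): Centre of the pedestal's top, 60 mm up. Hidden under the pulley are three 6.6 mm holes at different radii that take its pins at one angle only. That angle is not measured: seated, the mark stands anywhere within 0.32 rad (18 degrees) either side of the pointer's middle, and the pins enter only within about 0.04 rad of it. Rigid.
- pointer (a point): Middle of the nose of the fixed brass pointer, a flat blunt tongue 22 mm wide, 30 mm long, below the pulley's rim: 36 mm from the spindle axis along the stand's x, 44 mm above the ledge. Its outer end is 66 mm from the axis. Nothing of the stand outside the pulley is higher.
- pulley: Loose steel timing pulley, 64 mm in diameter, 24 mm high, 16 mm bore, on the spindle. Origin on its axis at the disc's underside, z up, x towards the mark. Three 5 mm pins stand 5 mm out below; they start resting on the pedestal, origin 65 mm above the ledge; fully home 60 mm. 0.25 to 0.5 kg; held by friction only. More than 40 N between it and the stand spoils the seat.
- mark (a point): Outer end of the engraved mark on the pulley's top edge, 32 mm from its axis: a dark radial groove 3 mm wide across the top face and down the rim. It starts 0.7 to 2.2 rad anticlockwise (seen from above) of the pointer, so the pulley is turned clockwise.
- collar: Loose plain bronze collar lying flat on the ledge: ring of 40 mm outside diameter, 20 mm hole, 16 mm high, 0.12 kg. Origin on its axis at its underside, z up.
- diaphragm: Black rubber pump diaphragm disc, 84 mm across, 9 mm high, beyond the work. Leave alone. Origin at the centre of its underside.
- gland_a: Bronze packing gland, sleeve 30 mm across and 30 mm high with a two-eared flange 82 mm long in its y. Leave alone. Origin at the centre of its underside.
- gland_b: Another such bronze packing gland. Leave alone. Origin at the centre of its underside.
- nozzle: Stubby copper fuel injector nozzle standing upright, 26 mm across, 52 mm high. Leave alone. Origin at the centre of its underside.

How it is judged:
On the way, in this order (a step that is already met when the one before it is completed fails the run):
1. the pulley sits fully home with its mark at the pointer (z of pulley in the frame of stand between 0.058 and 0.0615 m and horizontal distance between pulley and stand below 0.003 m and angle between pulley's own z axis and vertical below 0.05 rad and horizontal distance between mark and pointer below 0.013 m), for 0.2 s.
2. the collar lies over the spindle on the pulley (horizontal distance between collar and stand below 0.005 m and z of collar in the frame of pulley between 0.022 and 0.026 m and angle between collar's own z axis and vertical below 0.08 rad), for 0.2 s.
At the end, for the whole second after the job is handed in: The pulley is down on the pedestal (underside 58 to 61.5 mm above the ledge, level, on the spindle) with its mark within 13 mm of the middle of the pointer's nose, and the collar lies flat on the pulley's top, within 5 mm of the spindle axis, both at rest and released (all of step 1 and all of step 2 and linear speed of each of pulley, collar below 0.02 m/s); the robot touches nothing.
It fails at once if the pulley is forced against the stand with more than 40 N (contact force between pulley and stand above 40 N).
It fails at once if the pulley is lifted more than 12 mm above where it started (z of pulley in the frame of stand above 0.077 m).
It fails at once if another spare is moved more than 20 mm (distance of any of diaphragm, gland_a, gland_b, nozzle from where it was at the start of the episode above 0.02 m).
It also fails if it takes over 72 s, if anything falls off the work surface, if the arm or the gripper's body presses on something with over 40 N, if the wrist force passes 120 N, or if a joint passes its speed limit or range.

## Working session

There is one attempt and no reset: what is moved stays moved. The work goes in short steps, Python scripts to look and compute and a tool call to move; the robot and the scene stay as the last step left them, time stands still between calls to the robot, and variables do not carry over. Pictures are saved under pics/ and viewed, about 8 in all and at most 12, crops included, and the job is handed in when it is done.

Besides the shell and the picture viewer there is one more tool, called after "Call:" in YAML: its name, and indented under it one key for each argument. carry_out: Moves the arm, as the interface text tells. Its arguments: {"type":"object","properties":{"rows":{"type":"array","items":{"type":"array","items":{"type":"number"}}},"force":{"type":"number"}},"required":["rows"]}

```bash
ls; mkdir -p pics; cat > h.py <<'E'
from bench import *
import numpy as np, cv2
def ray(cam,uv):
    c=camera_info(cam);K=np.array([[c['fx'],0,c['cx']],[0,c['fy'],c['cy']],[0,0,1]])
    p=cv2.undistortPoints(np.array([[uv]],float),K,np.array(c['dist_coeffs'],float))[0,0]
    T=np.array(c['extrinsics']);return T[:3,3],T[:3,:3]@np.array([p[0],p[1],1])
def at(cam,uv,z):
    o,d=ray(cam,uv);return o+d*(z-o[2])/d[2]
def tri(a,b):
    o1,d1=ray('top',a);o2,d2=ray('side',b)
    A=np.c_[d1,-d2];s=np.linalg.lstsq(A,o2-o1,rcond=None)[0]
    p,q=o1+s[0]*d1,o2+s[1]*d2;return (p+q)/2,np.linalg.norm(p-q)
def proj(cam,P):
    c=camera_info(cam);K=np.array([[c['fx'],0,c['cx']],[0,c['fy'],c['cy']],[0,0,1]])
    M=np.linalg.inv(np.array(c['extrinsics']))
    r,_=cv2.Rodrigues(M[:3,:3]);return cv2.projectPoints(np.atleast_2d(np.array(P,float)),r,M[:3,3],K,np.array(c['dist_coeffs'],float))[0][:,0]
E
python3 - <<'E'
from h import *
np.set_printoptions(precision=4,suppress=True)
for c in ['top','side']:
    im=camera(c);cv2.imwrite(f'pics/{c}1.png',im)
    i=camera_info(c);print(c,i['fx'],np.array(i['extrinsics']))
    for q in ['stand','seat','pointer','pulley','mark','collar','diaphragm','gland_a','nozzle']:
        print(q,[(np.round(d['xy'],1).tolist(),round(d['conf'],2)) for d in pinpoint(q,c)][:3])
s=read_state();print(s)
E
```

```text
pics
top 414.84353880303917 [[-0.0142 -0.9884  0.1514  0.5097]
 [-0.9993  0.0089 -0.0353  0.0857]
 [ 0.0336 -0.1518 -0.9878  0.8281]
 [ 0.      0.      0.      1.    ]]
stand [([218.9, 246.1], 0.67), ([231.9, 228.8], 0.57)]
seat [([220.2, 246.1], 0.8)]
pointer [([229.0, 226.9], 0.63)]
pulley [([221.8, 244.6], 0.9), ([221.3, 243.6], 0.61)]
mark [([204.9, 242.3], 0.82)]
collar [([347.6, 253.3], 0.57)]
diaphragm [([273.7, 141.3], 0.65)]
gland_a [([352.3, 146.4], 0.9), ([204.9, 134.5], 0.57), ([219.0, 242.7], 0.52)]
nozzle [([206.4, 138.2], 0.53), ([142.3, 169.2], 0.44)]
side 427.8275924524185 [[-0.7967 -0.2972  0.5263  0.1346]
 [-0.6039  0.3564 -0.7129  0.7236]
 [ 0.0243 -0.8858 -0.4634  0.5277]
 [ 0.      0.      0.      1.    ]]
stand [([273.4, 249.0], 0.9)]
seat [([274.1, 226.2], 0.85)]
pointer [([270.2, 225.4], 0.58), ([188.4, 223.1], 0.38)]
pulley [([274.0, 227.9], 0.87)]
mark [([266.3, 217.8], 0.71)]
collar []
diaphragm [([344.4, 205.9], 0.6)]
gland_a [([188.1, 221.2], 0.72), ([271.8, 178.0], 0.6)]
nozzle [([166.5, 259.4], 0.87), ([272.6, 177.0], 0.22)]
{'time': 1.0, 'joint_positions': array([ 1.0984,  0.3322, -0.0647,  1.4601,  0.0216,  1.3499, -0.0885]), 'joint_vel': array([ 0.0028,  0.0019, -0.0009,  0.0004, -0.0012, -0.0003,  0.    ]), 'joint_torque': array([  0.0002, -62.3038,   0.0246, -39.0113,  -0.061 ,   0.0318,
         0.    ]), 'ee_pos': array([ 0.2718, -0.5628,  0.2366]), 'eef_rot': array([ 0.847 , -0.5316,  0.0001,  0.    ]), 'ft_force': array([ 0.3781, -1.7209, -0.0414]), 'torque': array([ 0.0086, -0.0294, -0.0198]), 'width': 0.0871621910605032}
```

View pictures.

```bash
python3 - <<'E'
import cv2,numpy as np
a=cv2.imread('pics/top1.png');b=cv2.imread('pics/side1.png')
c=cv2.resize(a[180:310,150:300],None,fx=2.6,fy=2.6,interpolation=2);d=cv2.resize(b[160:290,200:350],None,fx=2.6,fy=2.6,interpolation=2)
o=np.zeros((600,800,3),np.uint8)
s=cv2.resize(a,(340,255));t=cv2.resize(b,(340,255))
o[:255,:340]=s;o[:255,400:740]=t;o[257:595,:390]=c;o[257:595,400:790]=d
cv2.imwrite('pics/m1.png',o)
E
```

```text
(no output)
```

View pics/m1.png

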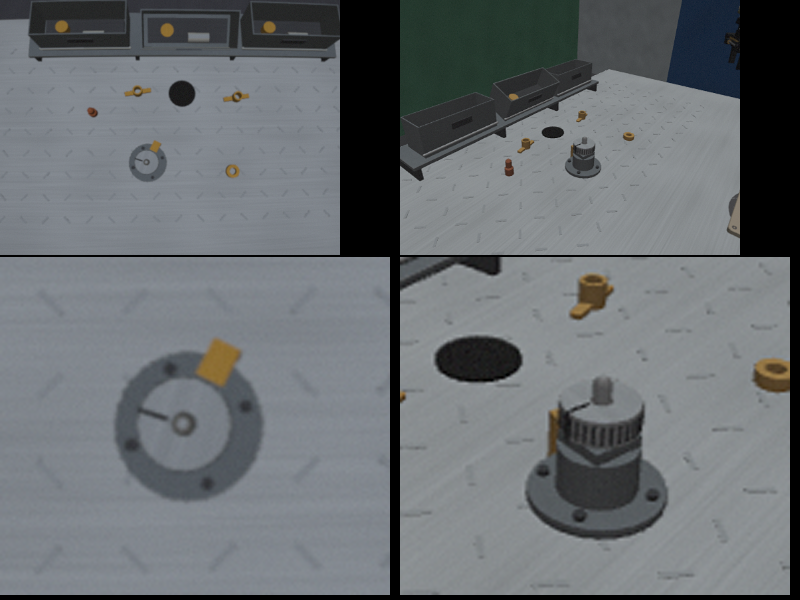

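```bash
python3 - <<'E'
from h import *
np.set_printoptions(precision=4,suppress=True)
print('seat',tri([220.2,246.1],[274.1,226.2]),at('top',[220.2,246.1],.06),at('side',[274.1,226.2],.06))
print('pul',tri([221.8,244.6],[274,227.9]))
print('stand',tri([218.9,246.1],[273.4,249]))
print('pointer',tri([229,226.9],[270.2,225.4]),at('top',[229,226.9],.044))
print('mark',tri([204.9,242.3],[266.3,217.8]),at('top',[204.9,242.3],.089),at('side',[266.3,217.8],.089))
print('collar',at('top',[347.6,253.3],0))
print('dia',at('top',[273.7,141.3],0),'gl',at('top',[352.3,146.4],0),at('top',[204.9,134.5],0),'noz',at('top',[142.3,169.2],0),at('side',[166.5,259.4],0))
camera('top');
for d in silhouettes('collar','top'): print('c',d['box'],d['conf'])
E
```

```text
seat (array([0.5225, 0.1237, 0.0651]), np.float64(0.007367019436608195)) [0.5195 0.122  0.06  ] [0.5301 0.1189 0.06  ]
pul (array([0.525 , 0.1209, 0.0587]), np.float64(0.006500841421987693))
stand (array([0.5214, 0.1276, 0.0128]), np.float64(0.0029797544724614374))
pointer (array([0.5528, 0.1045, 0.0458]), np.float64(0.005911883393552905)) [0.5554 0.1061 0.044 ]
mark (array([0.5276, 0.1481, 0.0946]), np.float64(0.003743130255945861)) [0.5261 0.1476 0.089 ] [0.5343 0.1416 0.089 ]
collar [ 0.5021 -0.1289  0.    ]
dia [0.7328 0.0144 0.    ] gl [ 0.7214 -0.1493  0.    ] [0.748  0.1559 0.    ] noz [0.6764 0.2824 0.    ] [0.6777 0.2762 0.    ]
```

The top view shows the stand at about (220,244), the mark pointing left and the orange pointer up and to the right. That makes the turn about 100° clockwise. The collar is at about (348,257). Next I'll refine the centres by fitting outlines.

```bash
python3 - <<'E'
from h import *
from scipy.optimize import minimize
np.set_printoptions(precision=4,suppress=True)
T=np.linspace(0,2*np.pi,180,endpoint=False)
def circ(x,y,r,z): return np.c_[x+r*np.cos(T),y+r*np.sin(T),0*T+z]
def samp(im,p): return cv2.remap(im,p[:,0].astype(np.float32)[None],p[:,1].astype(np.float32)[None],1)[0]
def fit(cam,im,g,x0,r,z,dr=.0025):
    def f(v):
        a=samp(g,proj(cam,circ(*v,r+dr,z)));b=samp(g,proj(cam,circ(*v,r-dr,z)))
        d=a-b
        return -np.mean(np.clip(d,-60,60)) if sgn>0 else np.mean(np.clip(d,-60,60))
    best=min((minimize(f,np.array(x0)+[i*.004,j*.004],method='Nelder-Mead') for i in(-1,0,1) for j in(-1,0,1)),key=lambda m:m.fun)
    return best.x,best.fun
for c in ['top','side']:
    im=cv2.imread(f'pics/{c}1.png');g=im[:,:,0].astype(np.float32);g=cv2.GaussianBlur(g,(0,0),.7)
    sgn=1;print(c,'flange',fit(c,im,g,[.522,.122],.056,.010 if c=='top' else .01))
    sgn=-1;print(c,'pulley top',fit(c,im,g,[.522,.122],.032,.089))
    sat=(im[:,:,2].astype(np.float32)-im[:,:,0]);sat=cv2.GaussianBlur(sat,(0,0),.7)
    if c=='top': sgn=-1;print('collar',fit(c,im,sat,[.502,-.1289],.020,.016))
im=cv2.imread('pics/top1.png').astype(int)
m=((im[:,:,2]-im[:,:,0])>40).astype(np.uint8);m[:, :200]=0;m[:200]=0;m[260:]=0;m[:,260:]=0
pts=np.argwhere(m)[:,::-1];c=pts.mean(0);print('pointer centroid',c,len(pts),at('top',c,.046))
im=cv2.imread('pics/side1.png').astype(int)
m=(((im[:,:,2]-im[:,:,0])>40)*255).astype(np.uint8);n,l,s,ct=cv2.connectedComponentsWithStats(m);print(s[1:],ct[1:])
E
```

```text
top flange (array([0.5233, 0.1206]), np.float64(-34.605403900146484))Traceback (most recent call last):
  File "<stdin>", line 17, in <module>
  File "<stdin>", line 12, in fit
  File "<stdin>", line 12, in <genexpr>
    res = _minimize_neldermead(fun, x0, args, callback, bounds=bounds,
                               **options)
    fxr = func(xr)
    fx = function(np.copy(x), *(wrapper_args + args))
  File "<stdin>", line 9, in f
  File "h.py", line 14, in proj
    c=camera_info(cam);K=np.array([[c['fx'],0,c['cx']],[0,c['fy'],c['cy']],[0,0,1]])
ValueError: time passes only in moves, steps and waits
```

```bash
sed -i '2a import functools\ncamera_info=functools.lru_cache(None)(camera_info)' h.py
cat > fit.py <<'E'
from h import *
from scipy.optimize import minimize
np.set_printoptions(precision=4,suppress=True)
T=np.linspace(0,2*np.pi,180,endpoint=False)
def circ(x,y,r,z): return np.c_[x+r*np.cos(T),y+r*np.sin(T),0*T+z]
def samp(im,p): return cv2.remap(im,p[:,0].astype(np.float32)[None],p[:,1].astype(np.float32)[None],1)[0]
def fit(cam,g,x0,r,z,sgn,dr=.0025):
    g=cv2.GaussianBlur(g.astype(np.float32),(0,0),.7)
    def f(v):
        d=samp(g,proj(cam,circ(*v,r+dr,z)))-samp(g,proj(cam,circ(*v,r-dr,z)))
        return -sgn*np.mean(np.clip(d,-60,60))
    best=min((minimize(f,np.array(x0)+[i*.004,j*.004],method='Nelder-Mead') for i in(-1,0,1) for j in(-1,0,1)),key=lambda m:m.fun)
    return best.x,round(best.fun,1)
E
python3 - <<'E'
from fit import *
for c in ['top','side']:
    im=cv2.imread(f'pics/{c}1.png').astype(int);g=im[:,:,0]
    print(c,'flange',fit(c,g,[.522,.122],.056,.01,1))
    print(c,'pulley top',fit(c,g,[.522,.122],.032,.089,-1))
    sat=im[:,:,2]-g
    print('collar',fit(c,sat,[.502,-.1289],.020,.016,-1))
    n,l,s,ct=cv2.connectedComponentsWithStats((sat>40).astype(np.uint8))
    print([(s[i,4],ct[i].round(1),at(c,ct[i],.044)) for i in range(1,n) if s[i,4]>15])
E
```

```text
top flange (array([0.5233, 0.1206]), np.float64(-34.6))
top pulley top (array([0.5235, 0.1206]), np.float64(-32.8))
collar (array([ 0.4953, -0.1296]), np.float64(-60.0))
[(np.int32(293), array([92.7, 39.8]), array([0.938 , 0.3829, 0.044 ])), (np.int32(283), array([404.7,  41.1]), array([ 0.9371, -0.2618,  0.044 ])), (np.int32(326), array([251.3,  45. ]), array([0.9239, 0.0592, 0.044 ])), (np.int32(281), array([206.7, 137.1]), array([0.7302, 0.1486, 0.044 ])), (np.int32(280), array([355.7, 145.7]), array([ 0.7116, -0.1437,  0.044 ])), (np.int32(114), array([138.2, 168.1]), array([0.6697, 0.2799, 0.044 ])), (np.int32(178), array([233.7, 220. ]), array([0.5682, 0.0972, 0.044 ])), (np.int32(231), array([350.3, 257.2]), array([ 0.4951, -0.1224,  0.044 ]))]
side flange (array([0.5193, 0.1266]), np.float64(-38.6))
side pulley top (array([0.5664, 0.1268]), np.float64(-15.8))
collar (array([ 0.4954, -0.1322]), np.float64(-41.1))
[(np.int32(101), array([170.1, 145.3]), array([ 1.0298, -0.0649,  0.044 ])), (np.int32(143), array([273.1, 174. ]), array([ 0.6864, -0.1022,  0.044 ])), (np.int32(163), array([344.3, 204.8]), array([ 0.4708, -0.0761,  0.044 ])), (np.int32(242), array([188.6, 217.3]), array([0.7042, 0.1852, 0.044 ])), (np.int32(35), array([258.7, 226. ]), array([0.5688, 0.1179, 0.044 ])), (np.int32(37), array([162.7, 241.8]), array([0.6791, 0.2805, 0.044 ])), (np.int32(48), array([163.6, 253.7]), array([0.6493, 0.3052, 0.044 ]))]
```

```bash
cat > plan.py <<'E'
from h import *
def yaw(q): return 2*np.arctan2(q[1],q[0])   # world angle of tool x, tool down
def st():
    s=read_state();a=np.degrees(yaw(s['eef_rot']))
    print('t',round(s['time'],2),'pos',s['ee_pos'].round(4),'yaw',a.round(1),'f',s['ft_force'].round(1),'w',round(s['width'],4),'j',s['joint_positions'].round(2));return s,a
def plan(tx,ty,tz,turn,n):
    "turn: total degrees about tool z (+ = clockwise from above)"
    s,a=st();d=(np.array([tx,ty,tz])-s['ee_pos'])/n
    for i in range(n):
        r=np.radians(a-turn*i/n);x=np.array([np.cos(r),np.sin(r),0]);z=np.array([0,0,-1.]);y=np.cross(z,x)
        print([round(float(v),2) for v in (d@x/.03,d@y/.03,d@z/.03,turn/n/5)])
E
python3 -c "
from plan import *
plan(.523,.1215,.237,-127,26)"
```

```text
t 1.1 pos [ 0.2718 -0.5629  0.2366] yaw -64.2 f [-0.5  0.5  0.5] w 0.087 j [ 1.1   0.33 -0.06  1.46  0.02  1.35 -0.09]
[-0.65, -0.67, -0.0, -0.98]
[-0.59, -0.72, -0.0, -0.98]
[-0.53, -0.77, -0.0, -0.98]
[-0.46, -0.81, -0.0, -0.98]
[-0.39, -0.85, -0.0, -0.98]
[-0.31, -0.88, -0.0, -0.98]
[-0.24, -0.9, -0.0, -0.98]
[-0.16, -0.92, -0.0, -0.98]
[-0.08, -0.93, -0.0, -0.98]
[-0.0, -0.93, -0.0, -0.98]
[0.08, -0.93, -0.0, -0.98]
[0.16, -0.92, -0.0, -0.98]
[0.23, -0.9, -0.0, -0.98]
[0.31, -0.88, -0.0, -0.98]
[0.38, -0.85, -0.0, -0.98]
[0.46, -0.82, -0.0, -0.98]
[0.52, -0.77, -0.0, -0.98]
[0.59, -0.73, -0.0, -0.98]
[0.65, -0.67, -0.0, -0.98]
[0.7, -0.62, -0.0, -0.98]
[0.75, -0.55, -0.0, -0.98]
[0.8, -0.49, -0.0, -0.98]
[0.84, -0.42, -0.0, -0.98]
[0.87, -0.35, -0.0, -0.98]
[0.89, -0.27, -0.0, -0.98]
[0.91, -0.19, -0.0, -0.98]
```

Call:
carry_out:
  rows:
    - [-1, -0.65, -0.67, 0, -1]
    - [-1, -0.6, -0.7, 0, -1]
    - [-1, -0.55, -0.75, 0, -1]
    - [-1, -0.45, -0.8, 0, -1]
    - [-1, -0.4, -0.85, 0, -1]
    - [-1, -0.3, -0.9, 0, -1]
    - [-1, -0.25, -0.9, 0, -1]
    - [-1, -0.15, -0.9, 0, -1]
    - [-1, -0.1, -0.9, 0, -1]
    - [-1, 0, -0.9, 0, -1]
    - [-1, 0.1, -0.9, 0, -1]
    - [-1, 0.15, -0.9, 0, -1]
    - [-1, 0.25, -0.9, 0, -1]
    - [-1, 0.3, -0.9, 0, -1]
    - [-1, 0.4, -0.85, 0, -1]
    - [-1, 0.45, -0.8, 0, -1]
    - [-1, 0.5, -0.75, 0, -1]
    - [-1, 0.6, -0.7, 0, -1]
  force: 8

```text
time: 2.6
ee_pos: [0.4239, -0.0711, 0.2355]
eef_rot: [0.967, 0.254, -0.0, 0.004]
ft_force: [0.6, -0.1, 0.6]
width: 0.0869
```

```bash
python3 -c "
from plan import *
s,a=st()
plan(.523,.1215,.16,a-63,12)"
```

```text
t 2.6 pos [ 0.4239 -0.0711  0.2355] yaw 29.4 f [ 0.6 -0.1  0.6] w 0.0869 j [ 0.67 -0.08 -0.58  1.92 -0.04  1.29  0.62]
t 2.6 pos [ 0.4239 -0.0711  0.2355] yaw 29.4 f [ 0.6 -0.1  0.6] w 0.0869 j [ 0.67 -0.08 -0.58  1.92 -0.04  1.29  0.62]
[0.5, -0.33, 0.21, -0.56]
[0.52, -0.31, 0.21, -0.56]
[0.53, -0.28, 0.21, -0.56]
[0.55, -0.25, 0.21, -0.56]
[0.56, -0.23, 0.21, -0.56]
[0.57, -0.2, 0.21, -0.56]
[0.58, -0.17, 0.21, -0.56]
[0.58, -0.14, 0.21, -0.56]
[0.59, -0.11, 0.21, -0.56]
[0.6, -0.09, 0.21, -0.56]
[0.6, -0.06, 0.21, -0.56]
[0.6, -0.03, 0.21, -0.56]
```

Call:
carry_out:
  rows:
    - [-1, 0.5, -0.33, 0.2, -0.6]
    - [-1, 0.5, -0.3, 0.2, -0.6]
    - [-1, 0.53, -0.28, 0.2, -0.6]
    - [-1, 0.55, -0.25, 0.2, -0.6]
    - [-1, 0.56, -0.22, 0.2, -0.6]
    - [-1, 0.57, -0.2, 0.2, -0.6]
    - [-1, 0.58, -0.17, 0.2, -0.6]
    - [-1, 0.58, -0.14, 0.2, -0.6]
    - [-1, 0.6, -0.1, 0.2, -0.6]
    - [-1, 0.6, -0.1, 0.2, -0.6]
    - [-1, 0.6, -0.05, 0.2, -0.6]
    - [-1, 0.6, 0, 0.2, -0.6]
    - [-1, 0, 0, 0, 0]

```text
time: 3.68
ee_pos: [0.5254, 0.1355, 0.1542]
eef_rot: [0.832, 0.555, -0.0, 0.005]
ft_force: [-0.8, -0.1, -0.9]
width: 0.087
```

```bash
python3 - <<'E'
from plan import *
s,a=st()
plan(.523,.1215,.145,a-63,3)
for c in ['top','side']: cv2.imwrite(f'pics/{c}2.png',camera(c))
a=cv2.imread('pics/top2.png');b=cv2.imread('pics/side2.png')
c=cv2.resize(a[170:320,145:295],(400,400),interpolation=2);d=cv2.resize(b[130:280,200:350],(400,400),interpolation=2)
cv2.imwrite('pics/m2.png',np.hstack([c,d]))
# expected TCP pixels
print(proj('top',s['ee_pos']),proj('side',s['ee_pos']))
E
```

```text
t 3.68 pos [0.5254 0.1355 0.1542] yaw 67.4 f [-0.8 -0.1 -0.9] w 0.087 j [ 0.34  0.31 -0.79  1.75  0.25  1.18  0.65]
t 3.68 pos [0.5254 0.1355 0.1542] yaw 67.4 f [-0.8 -0.1 -0.9] w 0.087 j [ 0.34  0.31 -0.79  1.75  0.25  1.18  0.65]
[-0.15, 0.03, 0.1, 0.29]
[-0.15, 0.04, 0.1, 0.29]
[-0.15, 0.04, 0.1, 0.29]
[[209.05222709 241.77311282]] [[273.37277003 188.34309048]]
```

View pics/m2.png

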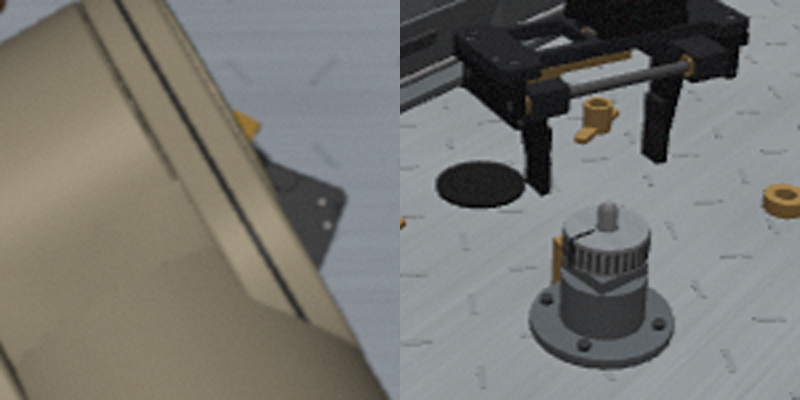

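```bash
python3 - <<'E'
from fit import *
from plan import st
s,a=st()
print('spindle side',at('side',[278,206.9],.11),'top',at('top',[150+183/2.6,180+(424-257)/2.6],.11))
p=s['ee_pos']+[0,0,-.014];print('tips mid expected',proj('side',p),'seen 273.9,196.4')
im=cv2.imread('pics/side1.png');g=im[:,:,0]
for x0 in ([.519,.126],[.523,.121]):
    print(fit('side',g,x0,.056,.01,1,.0015),fit('side',g,x0,.033,.06,1,.0015))
o=im.copy()
S=8;o=cv2.resize(im[190:270,225:325],None,fx=S,fy=S,interpolation=2)[:600]
for (x,y),col in (((.5233,.1206),(0,0,255)),((.5193,.1266),(0,255,0))):
    for r,z in ((.056,.01),(.032,.089),(.0045,.11)):
        q=((proj('side',circ(x,y,r,z))-[225,190]+.5)*S).astype(int);cv2.polylines(o,[q.reshape(-1,1,2)],True,col,1)
cv2.imwrite('pics/m3.png',o)
E
```

```text
t 3.78 pos [0.5251 0.1327 0.1549] yaw 67.0 f [-1.1  0.1 -0.3] w 0.0873 j [ 0.34  0.31 -0.79  1.76  0.25  1.18  0.65]
spindle side [0.5209 0.1229 0.11  ] top [0.522  0.1193 0.11  ]
tips mid expected [[274.0589 194.0786]] seen 273.9,196.4
(array([0.5193, 0.1268]), np.float64(-28.6)) (array([0.5256, 0.1315]), np.float64(-11.4))
(array([0.5193, 0.1268]), np.float64(-28.6)) (array([0.5229, 0.12  ]), np.float64(-11.4))
```

View pics/m3.png

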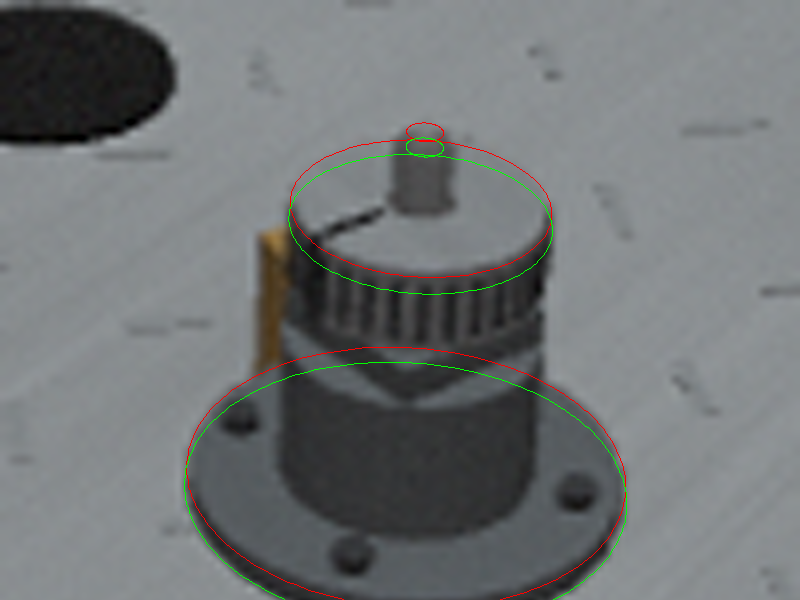

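```bash
python3 -c "
from plan import *
plan(.5228,.1212,.110,0,3)"
```

```text
t 3.78 pos [0.5251 0.1327 0.1549] yaw 67.0 f [-1.1  0.1 -0.3] w 0.0873 j [ 0.34  0.31 -0.79  1.76  0.25  1.18  0.65]
[-0.13, 0.03, 0.5, 0.0]
[-0.13, 0.03, 0.5, 0.0]
[-0.13, 0.03, 0.5, 0.0]
```

Call:
carry_out:
  rows:
    - [-1, -0.2, 0.03, 0.3, 0]
    - [-1, -0.15, 0.03, 0.4, 0]
    - [-1, -0.1, 0.03, 0.4, 0]
    - [-1, 0, 0, 0.3, 0]
    - [-1, 0, 0, 0, 0]

```text
time: 4.2
ee_pos: [0.5221, 0.112, 0.1087]
eef_rot: [0.836, 0.548, -0.001, 0.007]
ft_force: [0.5, 0.4, -0.1]
width: 0.0869
```

```bash
python3 -c "
from plan import *
plan(.5228,.1212,.077,0,3)"
```

```text
t 4.2 pos [0.5221 0.112  0.1087] yaw 66.5 f [ 0.5  0.4 -0.1] w 0.0869 j [ 0.36  0.34 -0.77  1.82  0.28  1.09  0.65]
[0.1, -0.03, 0.35, 0.0]
[0.1, -0.03, 0.35, 0.0]
[0.1, -0.03, 0.35, 0.0]
```

Call:
carry_out:
  rows:
    - [-1, 0.15, -0.03, 0, 0]
    - [-1, 0.1, -0.02, 0.1, 0]
    - [-1, 0, 0, 0.15, 0]
    - [-1, 0, 0, 0.15, 0]
    - [-1, 0, 0, 0.15, 0]
    - [-1, 0, 0, 0, 0]

```text
time: 4.7
ee_pos: [0.5241, 0.12, 0.0905]
eef_rot: [0.837, 0.548, -0.001, 0.007]
ft_force: [-0.5, -0.4, -0.3]
width: 0.087
```

```bash
python3 -c "
from plan import *
plan(.5228,.1212,.077,0,3)"
```

```text
t 4.7 pos [0.5241 0.12   0.0905] yaw 66.4 f [-0.5 -0.4 -0.3] w 0.087 j [ 0.33  0.37 -0.76  1.83  0.31  1.06  0.61]
[0.01, -0.02, 0.15, 0.0]
[0.01, -0.02, 0.15, 0.0]
[0.01, -0.02, 0.15, 0.0]
```

Call:
carry_out:
  rows:
    - [-1, 0.03, -0.05, 0.15, 0]
    - [-1, 0, -0.02, 0.15, 0]
    - [-1, 0, 0, 0.1, 0]
    - [-1, 0, 0, 0, 0]

```text
time: 5.03
ee_pos: [0.5225, 0.122, 0.0773]
eef_rot: [0.836, 0.548, -0.001, 0.007]
ft_force: [0.1, 0.4, 0.1]
width: 0.0867
```

```bash
python3 -c "
from plan import *
plan(.5228,.1212,.077,0,1)"
```

```text
t 5.03 pos [0.5225 0.122  0.0773] yaw 66.5 f [0.1 0.4 0.1] w 0.0867 j [ 0.32  0.39 -0.75  1.84  0.32  1.03  0.6 ]
[-0.02, 0.02, 0.01, 0.0]
```

Call:
carry_out:
  rows:
    - [0, 0, 0, 0, 0]
    - [0.3, 0, 0, 0, 0]
    - [0.6, 0, 0, 0, 0]
    - [1, 0, 0, 0, 0]
    - [1, 0, 0, 0, 0]
    - [1, 0, 0, 0, 0]
    - [1, 0, 0, 0, 0]
    - [1, 0, 0, 0, 0]
    - [1, 0, 0, 0, 0]
  force: 8

```text
time: 5.78
ee_pos: [0.5218, 0.1203, 0.0772]
eef_rot: [0.837, 0.547, -0.002, 0.008]
ft_force: [-0.8, -0.3, -1.1]
width: 0.0637
```

```bash
python3 -c "
from plan import *
st()"
```

```text
t 5.78 pos [0.5218 0.1203 0.0772] yaw 66.4 f [-0.8 -0.3 -1.1] w 0.0637 j [ 0.32  0.39 -0.75  1.84  0.32  1.03  0.6 ]
```

Call:
carry_out:
  rows:
    - [1, 0, 0, 0, 0.5]
    - [1, 0, 0, 0, 1]
    - [1, 0, 0, 0, 1]
    - [1, 0, 0, 0, 1]
    - [1, 0, 0, 0, 1]
    - [1, 0, 0, 0, 1]
    - [1, 0, 0, 0, 1]
    - [1, 0, 0, 0, 0.5]
    - [1, 0, 0, 0, 0]

```text
time: 6.53
ee_pos: [0.5225, 0.1209, 0.0773]
eef_rot: [0.966, 0.257, 0.001, 0.007]
ft_force: [-0.1, -1.0, -1.3]
width: 0.0635
```

```bash
python3 - <<'E'
from plan import *
from fit import *
st()
im=cv2.imread('pics/top1.png');g=im[:,:,1].astype(np.float32)
c=np.array([.5235,.1206])
A=np.radians(np.arange(0,180,1))
v=[np.mean(samp(g,proj('top',np.array([[c[0]+r*np.cos(a),c[1]+r*np.sin(a),.089] for r in np.linspace(.014,.030,12)])))) for a in A]
v=np.array(v);i=np.argsort(v)[:8];print(np.degrees(A[i]),v[i],np.median(v))
b=camera('side');cv2.imwrite('pics/s4.png',cv2.resize(b[150:270,200:340],None,fx=5,fy=5,interpolation=2))
E
```

```text
t 6.53 pos [0.5225 0.1209 0.0773] yaw 29.7 f [-0.1 -1.  -1.3] w 0.0635 j [ 0.23  0.36 -0.64  1.85  0.27  1.02 -0.  ]
[73. 72. 74. 71. 75. 70. 76. 69.] [67.7018 68.1777 70.4154 71.9501 75.1355 77.869  81.7836 85.5416] 125.10266
```

View pics/s4.png

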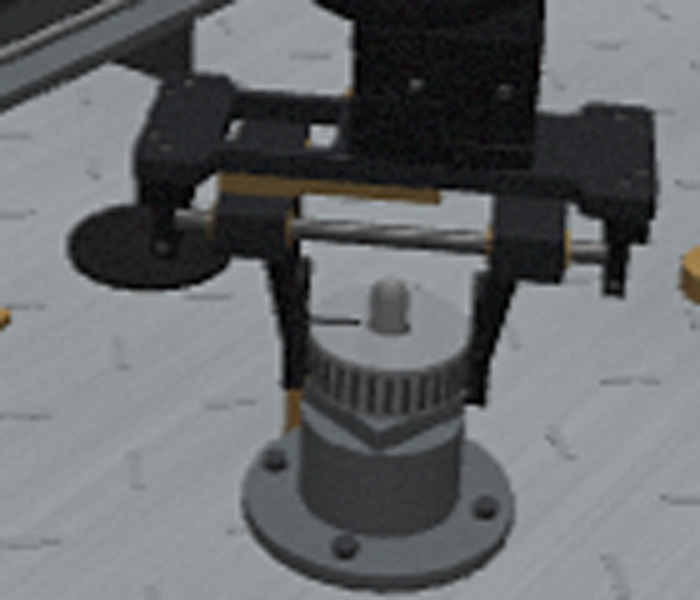

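The gripper turned the pulley about 37° with no slip: the mark now points left in the side view, which is about 36° in world. The pointer is at −28°, so the search range is yaw −16° to −52°.

Call:
carry_out:
  rows:
    - [1, 0, 0, 0, 0.5]
    - [1, 0, 0, 0, 1]
    - [1, 0, 0, 0, 1]
    - [1, 0, 0, 0, 1]
    - [1, 0, 0, 0, 1]
    - [1, 0, 0, 0, 1]
    - [1, 0, 0, 0, 1]
    - [1, 0, 0, 0, 0.5]
    - [1, 0, 0, 0, 0]
    - [1, 0, 0, 0.03, 0]
    - [1, 0, 0, 0.03, 0]
    - [1, 0, 0, 0.03, 0]
  force: 5

```text
time: 7.58
ee_pos: [0.5242, 0.1214, 0.0757]
eef_rot: [0.999, -0.045, 0.005, 0.006]
ft_force: [-3.9, -0.3, 6.1]
width: 0.0632
```

```bash
python3 -c "
from plan import *
plan(.523,.1207,.0765,0,1)"
```

```text
t 7.58 pos [0.5242 0.1214 0.0757] yaw -5.2 f [-3.9 -0.3  6.1] w 0.0632 j [ 0.15  0.34 -0.54  1.85  0.23  1.   -0.58]
[-0.04, 0.03, -0.03, 0.0]
```

Call:
carry_out:
  rows:
    - [0.2, 0, 0, 0, 0]
    - [0, 0, 0, -0.05, 0]
    - [0, -0.04, 0.03, -0.06, 0]
    - [0, 0, 0, -0.05, 0]
    - [0, 0, 0, 0, 0]
    - [1, 0, 0, 0, 0]
    - [1, 0, 0, 0, 0]
    - [1, 0, 0, 0, 0]
    - [1, 0, 0, 0, 0]
    - [1, 0, 0, 0, 0]
    - [1, 0, 0, 0, 0]
  force: 6

```text
time: 8.5
ee_pos: [0.5239, 0.1204, 0.0798]
eef_rot: [0.999, -0.041, 0.006, 0.006]
ft_force: [1.2, 0.3, -2.7]
width: 0.0627
```

```bash
python3 -c "
from plan import *
plan(.523,.1207,.081,0,1)"
```

```text
t 8.5 pos [0.5239 0.1204 0.0798] yaw -4.7 f [ 1.2  0.3 -2.7] w 0.0627 j [ 0.15  0.34 -0.54  1.85  0.22  1.01 -0.57]
[-0.03, -0.01, -0.04, 0.0]
```

Call:
carry_out:
  rows:
    - [1, 0, 0, 0, 0.5]
    - [1, 0, 0, 0, 0.5]
    - [1, 0, 0, 0.02, 0.3]
    - [1, 0, 0, 0.02, 0.25]
    - [1, 0, 0, 0.02, 0.25]
    - [1, 0, 0, 0.02, 0.25]
    - [1, 0, 0, 0.02, 0.25]
    - [1, 0, 0, 0.02, 0.25]
    - [1, 0, 0, 0.02, 0.25]
    - [1, 0, 0, 0.02, 0.25]

```text
time: 9.33
ee_pos: [0.5246, 0.1214, 0.0755]
eef_rot: [0.984, -0.18, 0.007, 0.004]
ft_force: [0.7, 0.7, 1.5]
width: 0.0628
```

```bash
python3 -c "
from plan import *
plan(.523,.1207,.081,0,1)"
```

```text
t 9.33 pos [0.5246 0.1214 0.0755] yaw -20.8 f [0.7 0.7 1.5] w 0.0628 j [ 0.11  0.33 -0.5   1.86  0.21  0.99 -0.84]
[-0.04, 0.04, -0.18, 0.0]
```

```bash
python3 - <<'E'
from plan import *
from fit import *
b=camera('side');cv2.imwrite('pics/side5.png',b)
cv2.imwrite('pics/s5.png',cv2.resize(b[190:270,235:325],None,fx=7,fy=7,interpolation=2))
print(pinpoint('mark','side'))
E
```

```text
[{'xy': [268.0, 208.9], 'conf': 0.6}]
```

View pics/s5.png

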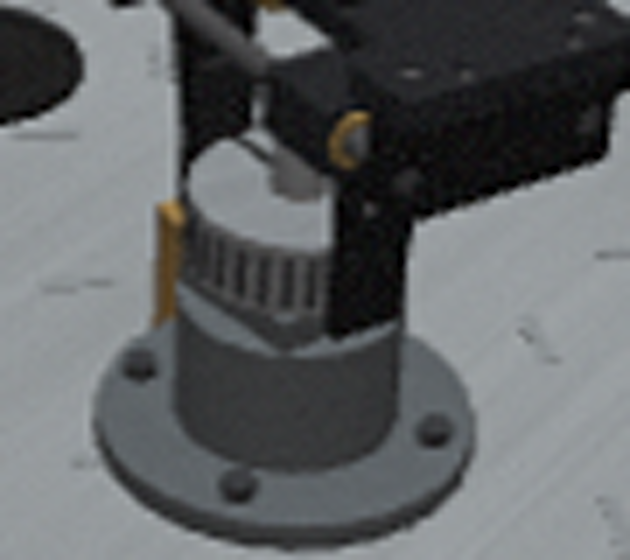

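```bash
cat > drop.py <<'E'
from h import *
import sys
def prof(f,c0=266,c1=279): 
    im=cv2.imread(f)[:,:,1].astype(float); return im[:,c0:c1].mean(1)
if __name__=='__main__':
    for f in sys.argv[1:]:
        p=prof(f);g=-np.diff(p)
        a=np.arange(216,234);w=np.clip(g[a],0,None)**2
        print(f,'top edge',(w@a/w.sum()).round(2),'rows216-245',p[216:246].round().astype(int))
    print(proj('side',[[.507,.149,.089],[.507,.149,.084]]))
E
python3 drop.py pics/side1.png pics/side2.png pics/side5.png
```

```text
pics/side1.png top edge 222.51 rows216-245 [101 103 111 128 133 127 116  93  68  57  54  53  52  53  56  57  56  64
  71  68  63  66  70  69  68  53  52  53  52  52]
pics/side2.png top edge 222.49 rows216-245 [108 111 118 137 142 137 124 100  72  63  58  57  56  56  59  62  61  69
  77  73  68  71  76  74  74  58  56  57  57  57]
pics/side5.png top edge 224.0 rows216-245 [115 117 131 144 144 144 138 129 112  84  65  57  59  56  57  59  61  61
  66  71  69  72  77  75  74  58  57  58  57  58]
[[275.71976431 224.27280673]
 [275.595649   226.4975329 ]]
```

Call:
carry_out:
  rows:
    - [1, 0, 0, 0.02, 0]
    - [1, 0, 0, 0.02, 0.1]
    - [1, 0, 0, 0.02, -0.1]
    - [0.4, 0, 0, -0.02, 0]
    - [0, 0, 0, -0.05, 0]
    - [0, 0, 0, -0.05, 0]
    - [0, 0, 0, -0.03, 0]

```text
time: 10.02
ee_pos: [0.5243, 0.1209, 0.0768]
eef_rot: [0.984, -0.18, 0.007, 0.004]
ft_force: [3.9, 0.5, -8.3]
width: 0.0632
```

```bash
python3 - <<'E'
from plan import *
st();b=camera('side');cv2.imwrite('pics/side6.png',b)
E
python3 drop.py pics/side6.png
```

```text
t 10.02 pos [0.5243 0.1209 0.0768] yaw -20.7 f [ 3.9  0.5 -8.3] w 0.0632 j [ 0.11  0.33 -0.5   1.85  0.2   1.   -0.83]
pics/side6.png top edge 224.37 rows216-245 [115 116 124 142 144 144 141 134 120  96  70  60  58  59  56  57  59  61
  67  71  69  71  77  75  74  57  57  58  57  57]
[[275.71976431 224.27280673]
 [275.595649   226.4975329 ]]
```

Call:
carry_out:
  rows:
    - [-0.8, 0, 0, 0.02, 0]
    - [-0.8, 0, 0, 0, 0]
    - [-0.8, 0, 0, 0, 0]
    - [-0.8, 0, 0, 0, 0]
    - [-0.8, 0, 0, 0, 0]

```text
time: 10.48
ee_pos: [0.5239, 0.1209, 0.0774]
eef_rot: [0.984, -0.18, 0.007, 0.004]
ft_force: [-0.5, 0.1, 0.5]
width: 0.0775
```

```bash
python3 - <<'E'
from plan import *
st();b=camera('side');cv2.imwrite('pics/side7.png',b)
E
python3 drop.py pics/side7.png
```

```text
t 10.48 pos [0.5239 0.1209 0.0774] yaw -20.7 f [-0.5  0.1  0.5] w 0.0775 j [ 0.11  0.33 -0.5   1.85  0.2   1.   -0.84]
pics/side7.png top edge 224.63 rows216-245 [116 113 118 136 144 144 144 139 128 106  74  64  59  60  57  56  59  58
  68  72  69  72  77  75  74  58  56  57  58  57]
[[275.71976431 224.27280673]
 [275.595649   226.4975329 ]]
```

Seated: the pulley top dropped about 2.1 px in the side view, where 5 mm predicts 2.2. Next I'll retreat upwards and check the mark from the top camera.

Call:
carry_out:
  rows:
    - [-1, 0, 0, -0.2, 0]
    - [-1, 0, 0, -0.4, 0]
    - [-1, 0, 0, -0.6, 0]
    - [-1, 0, 0, -0.7, 0]
    - [-1, 0, 0, -0.5, 0]
    - [-1, 0, 0, -0.2, 0]

```text
time: 11.03
ee_pos: [0.5217, 0.1221, 0.1612]
eef_rot: [0.984, -0.179, 0.005, 0.005]
ft_force: [-0.5, 0.1, -0.3]
width: 0.0869
```

```bash
python3 -c "
from plan import *
plan(.4955,-.1302,.12,0,10)"
```

```text
t 11.03 pos [0.5217 0.1221 0.1612] yaw -20.7 f [-0.5  0.1 -0.3] w 0.0869 j [ 0.14  0.23 -0.52  1.78  0.14  1.16 -0.79]
[0.21, 0.82, 0.14, 0.0]
[0.21, 0.82, 0.14, 0.0]
[0.21, 0.82, 0.14, 0.0]
[0.21, 0.82, 0.14, 0.0]
[0.21, 0.82, 0.14, 0.0]
[0.21, 0.82, 0.14, 0.0]
[0.21, 0.82, 0.14, 0.0]
[0.21, 0.82, 0.14, 0.0]
[0.21, 0.82, 0.14, 0.0]
[0.21, 0.82, 0.14, 0.0]
```

Call:
carry_out:
  rows:
    - [-1, 0.1, 0.4, -0.1, 0]
    - [-1, 0.2, 0.8, 0, 0]
    - [-1, 0.2, 0.8, 0, 0]
    - [-1, 0.2, 0.8, 0.2, 0]
    - [-1, 0.2, 0.8, 0.2, 0]
    - [-1, 0.2, 0.8, 0.2, 0]
    - [-1, 0.2, 0.8, 0.2, 0]
    - [-1, 0.2, 0.8, 0.2, 0]
    - [-1, 0.2, 0.8, 0.2, 0]
    - [-1, 0.15, 0.5, 0.2, 0]
    - [-1, 0, 0, 0, 0]
    - [-1, 0, 0, 0, 0]

```text
time: 12.03
ee_pos: [0.498, -0.1098, 0.1316]
eef_rot: [0.984, -0.177, 0.011, 0.003]
ft_force: [0.5, -0.1, 0.5]
width: 0.0869
```

```bash
python3 - <<'E'
from plan import *
from fit import *
plan(.4955,-.1302,.06,0,4)
im=camera('top');cv2.imwrite('pics/top8.png',im);g=im[:,:,1].astype(np.float32)
sd=camera('side');cv2.imwrite('pics/side8.png',sd)
c=np.array([.5235,.1206]);A=np.radians(np.arange(-60,180,1))
v=np.array([np.mean(samp(g,proj('top',np.array([[c[0]+r*np.cos(a),c[1]+r*np.sin(a),.084] for r in np.linspace(.014,.030,12)])))) for a in A])
i=np.argsort(v)[:8];print(np.degrees(A[i]),v[i],np.median(v))
b=sd.astype(int);print('collar side',fit('side',b[:,:,2]-b[:,:,0],[.4955,-.13],.020,.016,-1))
cv2.imwrite('pics/m8.png',np.hstack([cv2.resize(im[190:290,175:275],(400,400),interpolation=2),cv2.resize(sd[120:250,270:400],(400,400),interpolation=2)]))
E
```

```text
t 12.03 pos [ 0.498  -0.1098  0.1316] yaw -20.4 f [ 0.5 -0.1  0.5] w 0.0869 j [ 0.45  0.18 -0.35  1.89  0.08  1.06 -0.29]
[0.04, 0.17, 0.6, 0.0]
[0.04, 0.17, 0.6, 0.0]
[0.04, 0.17, 0.6, 0.0]
[0.04, 0.17, 0.6, 0.0]
[-17. -16. -18. -15. -19. -14. -20. -13.] [ 83.1613  84.1272  84.8216  87.7848  89.5458  93.3983  95.3666 100.2627] 138.34158
collar side (array([ 0.4956, -0.1323]), np.float64(-43.1))
```

View pics/m8.png

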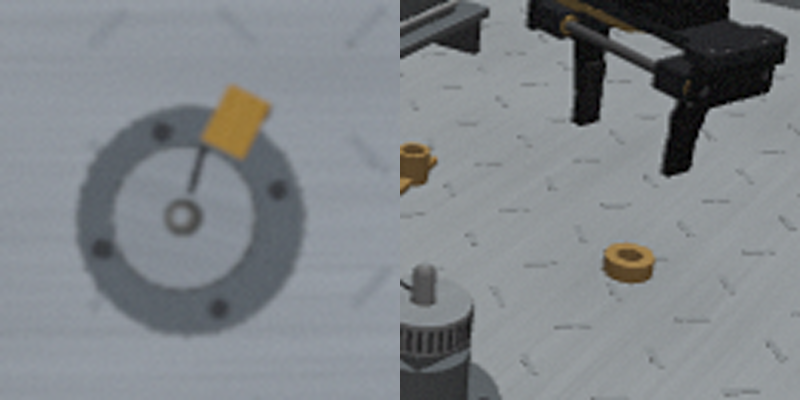

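The mark (−17°) lies in front of the pointer (−28°), about 7 mm from the middle of the nose, and the pulley is down. Now the collar.

Call:
carry_out:
  rows:
    - [-1, 0.04, 0.15, 0.4, 0]
    - [-1, 0.04, 0.2, 0.5, 0]
    - [-1, 0.04, 0.2, 0.5, 0]
    - [-1, 0.04, 0.1, 0.5, 0]
    - [-1, 0, 0, 0.2, 0]
    - [-1, 0, 0, 0, 0]

```text
time: 12.63
ee_pos: [0.4998, -0.1242, 0.0659]
eef_rot: [0.985, -0.171, 0.013, 0.002]
ft_force: [0.4, -0.2, -0.5]
width: 0.0869
```

```bash
python3 -c "
from plan import *
plan(.4955,-.131,.018,0,5)"
```

```text
t 12.63 pos [ 0.4998 -0.1242  0.0659] yaw -19.7 f [ 0.4 -0.2 -0.5] w 0.0869 j [ 0.46  0.27 -0.34  1.94  0.12  0.92 -0.28]
[-0.01, 0.05, 0.32, 0.0]
[-0.01, 0.05, 0.32, 0.0]
[-0.01, 0.05, 0.32, 0.0]
[-0.01, 0.05, 0.32, 0.0]
[-0.01, 0.05, 0.32, 0.0]
```

Call:
carry_out:
  rows:
    - [-1, 0, 0.1, 0.2, 0]
    - [-1, 0, 0.1, 0.3, 0]
    - [-1, 0, 0.05, 0.3, 0]
    - [-1, 0, 0.05, 0.3, 0]
    - [-1, 0, 0, 0.15, 0]
    - [-1, 0, 0, 0, 0]

```text
time: 13.13
ee_pos: [0.4987, -0.1321, 0.0259]
eef_rot: [0.985, -0.17, 0.014, 0.001]
ft_force: [-1.1, 0.5, -0.3]
width: 0.087
```

```bash
python3 -c "
from plan import *
plan(.4955,-.131,.018,0,1)"
```

```text
t 13.13 pos [ 0.4987 -0.1321  0.0259] yaw -19.6 f [-1.1  0.5 -0.3] w 0.087 j [ 0.46  0.33 -0.32  1.97  0.14  0.84 -0.29]
[-0.11, 0.0, 0.26, 0.0]
```

Call:
carry_out:
  rows:
    - [-1, -0.08, 0, 0.12, 0]
    - [-1, -0.03, 0, 0.12, 0]
    - [-1, 0, 0, 0, 0]
    - [0.2, 0, 0, 0, 0]
    - [0.6, 0, 0, 0, 0]
    - [0.8, 0, 0, 0, 0]
    - [0.8, 0, 0, 0, 0]
    - [0.8, 0, 0, 0, 0]
    - [0.8, 0, 0, 0, 0]
  force: 20

```text
time: 13.88
ee_pos: [0.4965, -0.1308, 0.0189]
eef_rot: [0.985, -0.17, 0.015, 0.002]
ft_force: [-0.0, 0.4, 0.0]
width: 0.055
```

```bash
python3 -c "
from plan import *
st()"
```

```text
t 13.88 pos [ 0.4965 -0.1308  0.0189] yaw -19.5 f [-0.   0.4  0. ] w 0.055 j [ 0.45  0.33 -0.32  1.98  0.15  0.82 -0.29]
```

Call:
carry_out:
  rows:
    - [0.8, 0, 0, 0, 0]
    - [0.8, 0, 0, 0, 0]
    - [0.8, 0, 0, 0, 0]
    - [0.8, 0, 0, 0, 0]
    - [0.8, 0, 0, 0, 0]
    - [0.8, 0, 0, -0.2, 0]
    - [0.8, 0, 0, -0.4, 0]
    - [0.8, 0, 0, -0.3, 0]
    - [0.8, 0, 0, 0, 0]

```text
time: 14.63
ee_pos: [0.4952, -0.1304, 0.0484]
eef_rot: [0.985, -0.17, 0.015, 0.001]
ft_force: [1.0, -0.2, -1.1]
width: 0.0394
```

```bash
python3 -c "
from plan import *
plan(.523,.1207,.165,0,12)"
```

```text
t 14.63 pos [ 0.4952 -0.1304  0.0484] yaw -19.5 f [ 1.  -0.2 -1.1] w 0.0394 j [ 0.46  0.28 -0.33  1.96  0.12  0.88 -0.27]
[-0.16, -0.68, -0.32, 0.0]
[-0.16, -0.68, -0.32, 0.0]
[-0.16, -0.68, -0.32, 0.0]
[-0.16, -0.68, -0.32, 0.0]
[-0.16, -0.68, -0.32, 0.0]
[-0.16, -0.68, -0.32, 0.0]
[-0.16, -0.68, -0.32, 0.0]
[-0.16, -0.68, -0.32, 0.0]
[-0.16, -0.68, -0.32, 0.0]
[-0.16, -0.68, -0.32, 0.0]
[-0.16, -0.68, -0.32, 0.0]
[-0.16, -0.68, -0.32, 0.0]
```

Call:
carry_out:
  rows:
    - [0.8, 0, 0, -0.5, 0]
    - [0.8, 0, -0.3, -0.7, 0]
    - [0.8, -0.15, -0.7, -0.7, 0]
    - [0.8, -0.15, -0.7, -0.7, 0]
    - [0.8, -0.15, -0.7, -0.7, 0]
    - [0.8, -0.15, -0.7, -0.4, 0]
    - [0.8, -0.15, -0.7, 0, 0]
    - [0.8, -0.15, -0.7, 0, 0]
    - [0.8, -0.15, -0.7, 0, 0]
    - [0.8, -0.15, -0.6, 0, 0]
    - [0.8, -0.1, -0.4, 0, 0]
    - [0.8, 0, 0, 0, 0]
    - [0.8, 0, 0, 0, 0]

```text
time: 15.72
ee_pos: [0.5188, 0.0666, 0.1714]
eef_rot: [0.985, -0.171, 0.02, 0.001]
ft_force: [-0.3, -0.3, -2.0]
width: 0.0391
```

```bash
python3 -c "
from plan import *
plan(.523,.1207,.150,0,2)"
```

```text
t 15.72 pos [0.5188 0.0666 0.1714] yaw -19.7 f [-0.3 -0.3 -2. ] w 0.0391 j [ 0.23  0.17 -0.49  1.82  0.11  1.14 -0.65]
[-0.24, -0.87, 0.36, 0.0]
[-0.24, -0.87, 0.36, 0.0]
```

Call:
carry_out:
  rows:
    - [0.8, -0.1, -0.3, 0, 0]
    - [0.8, -0.13, -0.5, 0.1, 0]
    - [0.8, -0.13, -0.5, 0.15, 0]
    - [0.8, -0.1, -0.3, 0.1, 0]
    - [0.8, 0, 0, 0, 0]
    - [0.8, 0, 0, 0, 0]

```text
time: 16.22
ee_pos: [0.5229, 0.114, 0.1606]
eef_rot: [0.984, -0.175, 0.02, 0.002]
ft_force: [0.5, -0.8, -1.0]
width: 0.0396
```

```bash
python3 -c "
from plan import *
plan(.523,.1207,.145,0,1)"
```

```text
t 16.22 pos [0.5229 0.114  0.1606] yaw -20.1 f [ 0.5 -0.8 -1. ] w 0.0396 j [ 0.16  0.21 -0.52  1.8   0.14  1.13 -0.77]
[-0.07, -0.21, 0.52, 0.0]
```

Call:
carry_out:
  rows:
    - [0.8, -0.06, -0.15, 0.15, 0]
    - [0.8, -0.02, -0.08, 0.15, 0]
    - [0.8, 0, 0, 0, 0]
    - [0.8, 0, 0, 0, 0]

```text
time: 16.55
ee_pos: [0.5236, 0.1191, 0.1508]
eef_rot: [0.984, -0.176, 0.02, 0.003]
ft_force: [0.6, 0.1, -1.3]
width: 0.0399
```

```bash
python3 - <<'E'
from fit import *
from plan import *
s,a=st();plan(.523,.1207,.145,0,1)
b=camera('side');cv2.imwrite('pics/side9.png',b)
p=s['ee_pos']
m=[x for x in silhouettes('collar','side')];print([(x['box'],x['conf']) for x in m])
S=7;o=cv2.resize(b[170:250,225:325],None,fx=S,fy=S,interpolation=2)
for c,z,r in (((p[0],p[1]),p[2]-.019,.02),((p[0],p[1]),p[2]-.003,.02),((.523,.1207),.11,.0045),((.523,.1207),.084,.032)):
    q=((proj('side',circ(*c,r,z))-[225,170]+.5)*S).astype(int);cv2.polylines(o,[q.reshape(-1,1,2)],True,(0,0,255),1)
cv2.imwrite('pics/m9.png',o)
E
```

```text
t 16.55 pos [0.5236 0.1191 0.1508] yaw -20.3 f [ 0.6  0.1 -1.3] w 0.0399 j [ 0.14  0.22 -0.52  1.81  0.15  1.11 -0.79]
t 16.55 pos [0.5236 0.1191 0.1508] yaw -20.3 f [ 0.6  0.1 -1.3] w 0.0399 j [ 0.14  0.22 -0.52  1.81  0.15  1.11 -0.79]
[-0.04, -0.04, 0.19, 0.0]
[([277.2, 192.8, 13.4, 24.7], 0.75), ([276.6, 238.8, 52.8, 62.5], 0.35)]
```

View pics/m9.png

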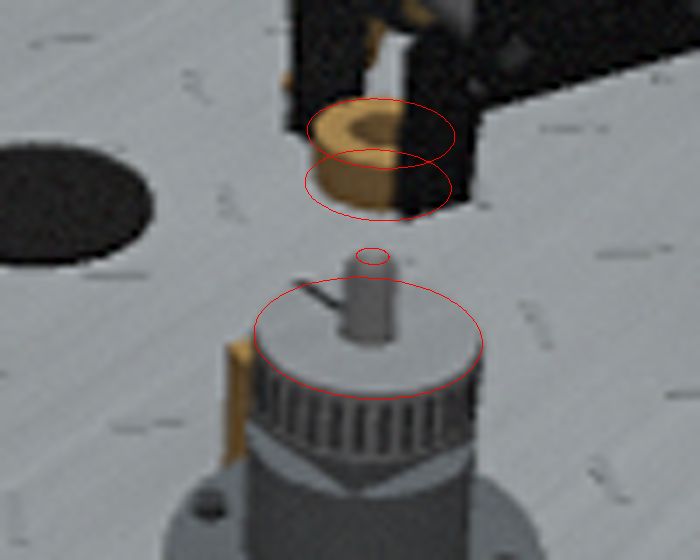

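Call:
carry_out:
  rows:
    - [0.8, -0.06, -0.04, 0.15, 0]
    - [0.8, -0.03, -0.03, 0.15, 0]
    - [0.8, 0, 0, 0.1, 0]
    - [0.8, 0, 0, 0, 0]

```text
time: 16.98
ee_pos: [0.5224, 0.1215, 0.1379]
eef_rot: [0.984, -0.177, 0.021, 0.003]
ft_force: [0.8, 0.2, -1.3]
width: 0.0393
```

```bash
python3 -c "
from plan import *
plan(.5222,.1213,.108,0,4)"
```

```text
t 16.98 pos [0.5224 0.1215 0.1379] yaw -20.4 f [ 0.8  0.2 -1.3] w 0.0393 j [ 0.14  0.24 -0.52  1.83  0.16  1.08 -0.8 ]
[-0.0, 0.0, 0.25, 0.0]
[-0.0, 0.0, 0.25, 0.0]
[-0.0, 0.0, 0.25, 0.0]
[-0.0, 0.0, 0.25, 0.0]
```

Call:
carry_out:
  rows:
    - [0.8, 0, 0, 0.1, 0]
    - [0.8, 0, 0, 0.12, 0]
    - [0.8, 0, 0, 0.12, 0]
    - [0.8, 0, 0, 0.12, 0]
    - [0.8, 0, 0, 0.1, 0]

```text
time: 17.4
ee_pos: [0.5233, 0.1212, 0.1198]
eef_rot: [0.984, -0.177, 0.021, 0.003]
ft_force: [-0.9, -0.0, -1.7]
width: 0.0393
```

```bash
python3 -c "
from plan import *
plan(.5222,.1213,.106,0,4)"
```

```text
t 17.4 pos [0.5233 0.1212 0.1198] yaw -20.4 f [-0.9 -0.  -1.7] w 0.0393 j [ 0.13  0.26 -0.52  1.84  0.18  1.05 -0.81]
[-0.01, 0.0, 0.11, 0.0]
[-0.01, 0.0, 0.11, 0.0]
[-0.01, 0.0, 0.11, 0.0]
[-0.01, 0.0, 0.11, 0.0]
```

Call:
carry_out:
  rows:
    - [0.8, 0, 0, 0.1, 0]
    - [0.8, 0, 0, 0.1, 0]
    - [0.8, 0, 0, 0.1, 0]
    - [0.8, 0, 0, 0.06, 0]
    - [0.8, 0, 0, 0, 0]

```text
time: 17.82
ee_pos: [0.5234, 0.1209, 0.1068]
eef_rot: [0.984, -0.177, 0.02, 0.003]
ft_force: [0.8, -0.0, -1.9]
width: 0.0392
```

```bash
python3 -c "
from plan import *
st()"
```

```text
t 17.82 pos [0.5234 0.1209 0.1068] yaw -20.4 f [ 0.8 -0.  -1.9] w 0.0392 j [ 0.13  0.28 -0.52  1.85  0.19  1.02 -0.82]
```

Call:
carry_out:
  rows:
    - [0.8, 0, 0, 0.05, 0]
    - [0.8, 0, 0, 0.05, 0]
    - [0.8, 0, 0, 0, 0]
    - [0.2, 0, 0, 0, 0]
    - [-0.3, 0, 0, 0, 0]
    - [-0.8, 0, 0, 0, 0]
    - [-0.8, 0, 0, 0, 0]
    - [-0.8, 0, 0, 0, 0]
    - [-0.8, 0, 0, 0, 0]

```text
time: 18.57
ee_pos: [0.5244, 0.1212, 0.1046]
eef_rot: [0.984, -0.177, 0.021, 0.003]
ft_force: [-0.2, -0.5, 0.1]
width: 0.0649
```

```bash
python3 -c "
from plan import *
st()"
```

```text
t 18.57 pos [0.5244 0.1212 0.1046] yaw -20.4 f [-0.2 -0.5  0.1] w 0.0649 j [ 0.13  0.28 -0.52  1.85  0.19  1.02 -0.82]
```

Released. Next I'll rise and move clear sideways so the top camera can see.

Call:
carry_out:
  rows:
    - [-0.8, 0, 0, -0.2, 0]
    - [-0.8, 0, 0, -0.4, 0]
    - [-0.8, 0, 0, -0.6, 0]
    - [-0.8, 0, 0, -0.7, 0]
    - [-0.8, 0, 0, -0.7, 0]
    - [-0.8, 0, 0.3, -0.4, 0]
    - [-0.8, 0.1, 0.8, 0, 0]
    - [-0.8, 0.1, 0.8, 0, 0]
    - [-0.8, 0.1, 0.8, 0, 0]
    - [-0.8, 0.1, 0.8, 0, 0]
    - [-0.8, 0.1, 0.8, 0, 0]
    - [-0.8, 0.1, 0.8, 0, 0]
    - [-0.8, 0.1, 0.6, 0, 0]
    - [-0.8, 0, 0.2, 0, 0]
    - [-0.8, 0, 0, 0, 0]
    - [-0.8, 0, 0, 0, 0]

```text
time: 19.9
ee_pos: [0.4786, -0.0534, 0.2167]
eef_rot: [0.984, -0.173, 0.029, 0.0]
ft_force: [-0.2, 1.0, 0.1]
width: 0.078
```

```bash
python3 - <<'E'
from fit import *
from plan import *
s,a=st()
im=camera('top');b=camera('side');cv2.imwrite('pics/top10.png',im);cv2.imwrite('pics/side10.png',b)
for c,i in (('top',im),('side',b)):
    k=i.astype(int);print(c,'collar',fit(c,k[:,:,2]-k[:,:,0],[.523,.121],.020,.1,-1))
S=8
def ov(c,i,r0,c0):
    o=cv2.resize(i[r0:r0+60,c0:c0+50],None,fx=S,fy=S,interpolation=2)
    for r,z in ((.032,.084),(.02,.1),(.02,.084)):
        q=((proj(c,circ(.523,.121,r,z))-[c0,r0]+.5)*S).astype(int);cv2.polylines(o,[q.reshape(-1,1,2)],True,(0,0,255),1)
    return o
cv2.imwrite('pics/m10.png',np.hstack([ov('top',im,212,195),ov('side',b,190,250)]))
E
python3 drop.py pics/side10.png
```

```text
t 19.9 pos [ 0.4786 -0.0534  0.2167] yaw -20.0 f [-0.2  1.   0.1] w 0.078 j [ 0.39  0.01 -0.38  1.88  0.01  1.2  -0.34]
top collar (array([0.5218, 0.1199]), np.float64(-60.0))
side collar (array([0.5235, 0.1185]), np.float64(-41.8))
pics/side10.png top edge 224.67 rows216-245 [ 79  79  81  87  94 109 137 135 124 102  71  61  56  58  55  56  56  57
  66  71  65  70  74  73  72  56  55  55  55  56]
[[275.71976431 224.27280673]
 [275.595649   226.4975329 ]]
```

View pics/m10.png

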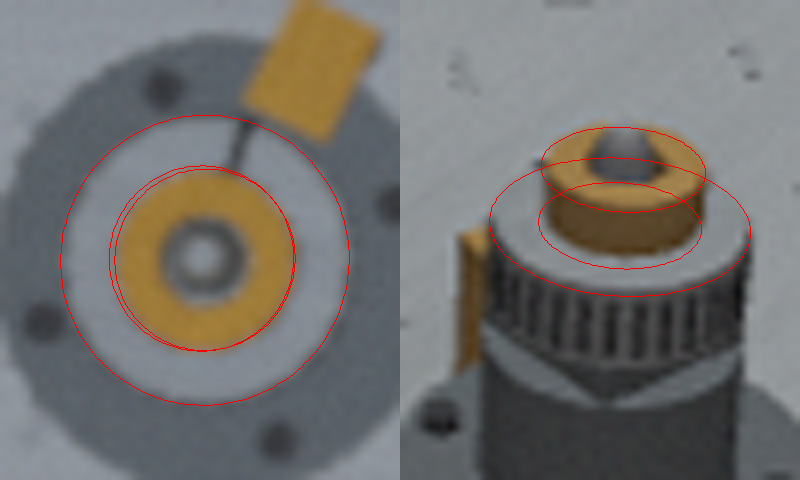

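The collar lies flat and concentric on the pulley (top view centre at about (220,244)), the pulley is still down, and the mark is at the pointer. I'm handing it in.

```bash
python3 -c "
from bench import *
print(close_job())"
```

```text
the job is handed in; nothing more can be done
None
```

The pulley is seated with its mark at the pointer, the bronze collar lies flat on it over the spindle, and I handed the job in at about 20 s. The hand-in reports no verdict.

**What I did:** I turned the pulley about 87° clockwise by its rim, with a 5–8 N grip and the wrist force under 10 N in every reading I took. I pressed down lightly until it dropped home, then released it. I gripped the collar, lowered it over the spindle and released it, then moved the arm clear.

**Last checks:**
- **Seat:** the pulley's top edge in the side view is about 2.1 px lower than at the start. A 5 mm drop predicts 2.2 px, and the edge stayed there after release and after the collar was placed.
- **Mark:** the last measured angle was −17°, against −28° for the pointer. That is about 7 mm from the middle of the nose, and the limit is 13 mm. By gripper rotation alone the mark would be at −14°, or about 9 mm.
- **Collar:** it lies flat, within about 1–2 mm of the spindle axis by the top camera and 2–3 mm by the side camera.

**What went wrong or disagreed:**
- **Regrip:** I misread the jaw scale once, so the gripper never opened when I regripped higher. It slid up about 4 mm while still gripping and may have lifted the pulley by up to that much, still under the 12 mm limit.
- **Early position estimates:** the two cameras first disagreed by about 7 mm on the stand's position. I settled that by overlaying the outlines on the side picture.
- **Other spares:** I did not measure them again at the end. The arm did not go near them.

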